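# Load the shaker platform with tube racks in a clamped pinwheel

### The job

Finish loading the shaker platform: lay the three loose red tube racks flat on its mat beside the one already there, one rack along each side, so that the four form a pinwheel round an open square: along each side one rack's long flank and the end of the next, every rack with one end at the edge of the platform and its other end facing the flank of its neighbour, gaps of a few millimetres allowed. The spring-loaded blue stop at the front edge must end up pressed back by the end of the right-hand rack, clamping that rack against the far one. The tubes are open, so never tip a rack beyond about 30 degrees, and leave the petri dish, the wash bottle and the tape dispenser where they stand.

Things in the scene. Friction and masses are not known exactly. Their poses are not given: they have to be found in the camera images.
- platform: aluminium shaker platform fixed on the bench, 318 x 306 mm; origin on the bench under the mat's centre, mat top 18 mm up; x to its far side, y to its left. Rails 10 mm wide, 9 mm above the mat, inner faces 130.5 mm from the centre (192 + 64 mm fit with 5 mm to spare), cut away for fingers: left rail x -8 to 72 mm, right x -72 to 8, front y -8 to 72. No front rail at y below -60 mm: the stop is there.
- bay_front (a point): point on the platform where the centre of a seated rack's red body (17 mm above the mat) belongs, axes as platform; front rack: long axis along platform y, in the front left corner. At platform (-96, 32) mm
- bay_left (a point): point on the platform where the centre of a seated rack's red body (17 mm above the mat) belongs, axes as platform; left rack: long axis along platform x, in the far left corner. At platform (32, 96) mm
- bay_right (a point): point on the platform where the centre of a seated rack's red body (17 mm above the mat) belongs, axes as platform; right-hand rack: long axis along platform x, in the front right corner, between the sprung stop and the flank of the far rack. At platform (-32, -96) mm; the rack comes to rest up to 3 mm either way
- bay_far (a point): point on the platform where the centre of a seated rack's red body (17 mm above the mat) belongs, axes as platform; rack that is already there: long axis along platform y, in the far right corner. At platform (96, -32) mm
- stop (a joint): spring-loaded blue end stop of the right-hand bay: how far it is pressed towards platform -x (m), 0 free to 0.016 fully back; spring 4 N at 0, 11 N fully back. Free, it leaves the bay 6 mm shorter than a rack (with the far rack at its rail), so no rack can be lowered level into it; a seated rack holds it back by 6 to 10 mm.
- stop_face (a point): centre of the stop's face that looks to platform +x; the face is vertical, 44 mm wide along platform y; the top of the block is 13 mm above the mat. Free, it is at platform x = -119.5 mm, y = -96 mm
- rack_1_mid (a point): red micro-tube rack with some white tubes; solid red body 192 x 64 mm, 34 mm high (flanks 1 mm recessed from 6 to 20 mm up), tubes up to 59 mm above its underside; about 0.2 kg. Origin: centre of the red body, 17 mm above its underside; x along the 192 mm, z up. Stands loose on the bench, left of the platform
- rack_2_mid (a point): red micro-tube rack with some white tubes; solid red body 192 x 64 mm, 34 mm high (flanks 1 mm recessed from 6 to 20 mm up), tubes up to 59 mm above its underside; about 0.2 kg. Origin: centre of the red body, 17 mm above its underside; x along the 192 mm, z up. Stands loose on the bench, right of the platform, the nearer one
- rack_3_mid (a point): red micro-tube rack with some white tubes; solid red body 192 x 64 mm, 34 mm high (flanks 1 mm recessed from 6 to 20 mm up), tubes up to 59 mm above its underside; about 0.2 kg. Origin: centre of the red body, 17 mm above its underside; x along the 192 mm, z up. Stands loose on the bench, right of the platform, the farther one
- rack_4_mid (a point): red micro-tube rack with some white tubes; solid red body 192 x 64 mm, 34 mm high (flanks 1 mm recessed from 6 to 20 mm up), tubes up to 59 mm above its underside; about 0.2 kg. Origin: centre of the red body, 17 mm above its underside; x along the 192 mm, z up. Already lies on the platform in the far bay, loose, 1 to 4 mm off its far rail
- rack_1: the same rack as rack_1_mid, origin at the centre of its underside
- rack_2: the same rack as rack_2_mid, origin at the centre of its underside
- rack_3: the same rack as rack_3_mid, origin at the centre of its underside
- rack_4: the same rack as rack_4_mid, origin at the centre of its underside
- dish: covered petri dish with a brown label, 91 mm across, 17 mm high, beyond the racks on the right; origin at the centre of its underside; bystander
- tape_mid (a point): centre, 40 mm up, of a beige weighted tape dispenser 136 x 61 mm, 80 mm high, standing far left; bystander
- wash_bottle_mid (a point): point on the axis, 80 mm up, of a clear wash bottle 74 mm wide and 224 mm high, standing beyond the platform; bystander

How it is judged (in metres and radians):
At the end, for the whole second after the job is handed in: Each of the four bays holds a rack lying flat and seated (0.03 rad, 3 mm in height), centre within 6 mm of the bay point, long axis within 0.04 rad; the far rack still in the far bay; the stop held back more than 3 mm; racks at rest (((horizontal distance between rack_1_mid and bay_front below 0.006 m and z of rack_1_mid in the frame of bay_front between -0.004 and 0.003 m and angle between rack_1_mid's own z axis and vertical below 0.03 rad and angle between the x axis of rack_1_mid and the y axis of platform, either way round below 0.04 rad) or (horizontal distance between rack_2_mid and bay_front below 0.006 m and z of rack_2_mid in the frame of bay_front between -0.004 and 0.003 m and angle between rack_2_mid's own z axis and vertical below 0.03 rad and angle between the x axis of rack_2_mid and the y axis of platform, either way round below 0.04 rad) or (horizontal distance between rack_3_mid and bay_front below 0.006 m and z of rack_3_mid in the frame of bay_front between -0.004 and 0.003 m and angle between rack_3_mid's own z axis and vertical below 0.03 rad and angle between the x axis of rack_3_mid and the y axis of platform, either way round below 0.04 rad)) and ((horizontal distance between rack_1_mid and bay_left below 0.006 m and z of rack_1_mid in the frame of bay_left between -0.004 and 0.003 m and angle between rack_1_mid's own z axis and vertical below 0.03 rad and angle between the x axis of rack_1_mid and the x axis of platform, either way round below 0.04 rad) or (horizontal distance between rack_2_mid and bay_left below 0.006 m and z of rack_2_mid in the frame of bay_left between -0.004 and 0.003 m and angle between rack_2_mid's own z axis and vertical below 0.03 rad and angle between the x axis of rack_2_mid and the x axis of platform, either way round below 0.04 rad) or (horizontal distance between rack_3_mid and bay_left below 0.006 m and z of rack_3_mid in the frame of bay_left between -0.004 and 0.003 m and angle between rack_3_mid's own z axis and vertical below 0.03 rad and angle between the x axis of rack_3_mid and the x axis of platform, either way round below 0.04 rad)) and ((horizontal distance between rack_1_mid and bay_right below 0.006 m and z of rack_1_mid in the frame of bay_right between -0.004 and 0.003 m and angle between rack_1_mid's own z axis and vertical below 0.03 rad and angle between the x axis of rack_1_mid and the x axis of platform, either way round below 0.04 rad) or (horizontal distance between rack_2_mid and bay_right below 0.006 m and z of rack_2_mid in the frame of bay_right between -0.004 and 0.003 m and angle between rack_2_mid's own z axis and vertical below 0.03 rad and angle between the x axis of rack_2_mid and the x axis of platform, either way round below 0.04 rad) or (horizontal distance between rack_3_mid and bay_right below 0.006 m and z of rack_3_mid in the frame of bay_right between -0.004 and 0.003 m and angle between rack_3_mid's own z axis and vertical below 0.03 rad and angle between the x axis of rack_3_mid and the x axis of platform, either way round below 0.04 rad)) and horizontal distance between rack_4_mid and bay_far below 0.006 m and z of rack_4_mid in the frame of bay_far between -0.004 and 0.003 m and angle between rack_4_mid's own z axis and vertical below 0.03 rad and angle between the x axis of rack_4_mid and the y axis of platform, either way round below 0.04 rad and value of joint stop above 0.003 m and linear speed of each of rack_1, rack_2, rack_3, rack_4 below 0.01 m/s); the robot touches nothing.
It fails at once if a rack is tipped beyond 0.6 rad (angle between any of rack_1_mid, rack_2_mid, rack_3_mid, rack_4_mid's own z axis and vertical above 0.6 rad).
It fails at once if the dish, tape dispenser or wash bottle is moved by more than 20 mm (distance of any of dish, tape_mid, wash_bottle_mid from where it was at the start of the episode above 0.02 m).
It also fails if it takes over 72 s, if anything falls off the work surface, if the arm or the gripper's body presses on something with over 40 N, if the wrist force passes 120 N, or if a joint passes its speed limit or range.

### The arm

A 7-joint arm with a two-finger parallel gripper is mounted at the origin on a cart in front of the work surface, level with it; the furniture and walls round the work are solid. World frame = base frame: x ahead of the robot, y to its left, z up, the work surface at z = 0. Lengths are in mm, angles in rad, forces in N, time in s.
With the tool pointing down it reaches from about 400 to 875 mm from the base axis. Payload 4.4 kg.
Tool frame: the origin (TCP) lies at the very end of the fingers, on their centre line; the grasp point (between the pads) lies 19 mm behind it; y points along the fingers, z is the direction in which the jaws open and shut, and the axes are right-handed (so a half turn about y gives the same grasp; the last joint's range is limited). The gripper opens to 85 mm and grips with 20 to 120 N. Pads are 22 mm wide; open, the fingers measure 114 mm over their backs; the gripper's body (76 mm by 85 mm) begins 54 mm behind the grasp point. The pads swing forward as they close: fully open they stand 13 mm farther back than shut.
Start: joints at [1.109, 0.628, 0.038, 1.517, -0.027, 0.996, -0.02], TCP at [250.633, -599.751, 231.313] pointing down, gripper open.
Joint ranges: [-3.06, 3.06], [-0.37, 2.12], [-1.25, 1.32], [0.18, 2.47], [-1.1, 4.24], [0.23, 1.98], [-2.94, 2.94]. Speed limits (rad/s): [2.57, 2.57, 3.14, 3.14, 3.14, 3.14, 3.14].

### API

Orientations are given as [roll, pitch, yaw] about the fixed x, y, z axes, in that order (R = Rz(yaw) Ry(pitch) Rx(roll)).
In Python, from cell import * gives the robot as it stands.
- The arm moves only by the tool apply_moves, never from a script. Its argument "targets" is a list of rows, each a list of 6 numbers: the shift along the tool's x, y, z in units of 40 mm (1.0 is 40 mm), then the turn, a rotation vector about the tool's x, y, z in units of 8 degrees (1.0 is 8 degrees). A call has 1 to 12 rows; each row shifts and turns the commanded pose from where the row before left it, along the tool's axes as they then stand; what a row does not reach is not made up. A row lasts 1/8 s, in which the tool goes at most 62.5 mm and 10.7 degrees, less where a joint would pass 70% of its speed; a pose out of reach is approached as far as the arm can. A call is refused whole if a number of a shift passes 1 or a number of a turn 1, either way. A call with a gripper value outside its range is refused whole. "jaw" is the gripper command: -1 is shut, 1 is fully open, values between are in proportion, set as the call begins (left out, the last holds). The fingers move at their own pace and stop on an object; the grip force is fixed at half the most. Time passes only in rows, so rows that do not move let the fingers close. It gives the time, the measured TCP pose, the force and the opening at its end, in the units of the state.
- read_state(): the state, without advancing time (a new reading comes with each control period).
- get_image(name): name is "scene" or "top"; returns the picture (384x512x3 uint8, red, green, blue); there is no depth.
- calibration(name): a dict with "fx", "fy", "cx", "cy" (pixels), "world_from_camera" (4x4, takes a point from camera to world coordinates). Camera axes: x right, y down, z forward; pixel columns grow to the right and rows downward; lengths in mm; the calibration is good to about 2 mm. A picture is of the moment at which its call begins. calibration takes no time and is no camera call.
- finish_job(): hands the job in, once; it reports no verdict.
The state is a dict: "clock": time; "qpos": joint angles; "qd": joint speeds; "tau": joint torques, N m; "eef_pos": TCP position; "tool_rot": TCP orientation; "force": force on the tool from outside, world axes, zero at the start; "torque": the same for the moment, N m; "width": finger opening in mm.
Only numpy, scipy, OpenCV 4.12 (cv2) and the standard library are available. Lean on these libraries where they do the work, as an engineer would, in place of code of your own. Each camera call takes 0.05 s, during which the arm holds its last target. There are 200 camera calls.

## Working session

There is one attempt and no reset: what is moved stays moved. The work goes in short steps, Python scripts to look and compute and a tool call to move; the robot and the scene stay as the last step left them, time stands still between calls to the robot, and variables do not carry over. Pictures are saved under pics/ and viewed, about 8 in all and at most 12, crops included, and the job is handed in when it is done.

Besides the shell and the picture viewer there is one more tool, called after "Emit:" in YAML: its name, and indented under it one key for each argument. apply_moves: Moves the arm, as the interface text tells. Its arguments: {"type":"object","properties":{"targets":{"type":"array"},"jaw":{"type":"number"}},"required":["targets"]}

```bash
ls; mkdir -p pics
python3 - <<'E'
from cell import *
import cv2
s=read_state(); print(s)
for n in("scene","top"):
    c=calibration(n); print(n,c)
    cv2.imwrite(f"pics/{n}0.png",get_image(n)[:,:,::-1])
a=[cv2.imread(f"pics/{n}0.png") for n in("scene","top")]
E
```

```text
pics
{'clock': 0.0, 'qpos': array([ 1.10920462,  0.62932156,  0.03844966,  1.51835146, -0.02699669,
        0.99629937, -0.01995391]), 'qd': array([-5.74129940e-04, -1.15006581e-03, -4.62052941e-04, -5.20720052e-04,
        7.21742844e-04,  2.38580693e-05, -5.55452405e-04]), 'tau': array([ 1.25060167e-03, -5.63400543e+01,  1.22632999e+00, -1.93448961e+01,
        1.08497031e-02,  1.04764543e-02, -3.39230144e-05]), 'eef_pos': array([ 250.38574699, -599.17394094,  230.41044177]), 'tool_rot': array([-1.57265761e+00, -3.02022963e-05, -2.74575889e+00]), 'force': array([-0.17119916, -0.17794269,  0.26079714]), 'torque': array([0.01040834, 0.06699434, 0.01616593]), 'width': 85.24680811903788}
scene {'fx': 450.006767775082, 'fy': 450.006767775082, 'cx': 256.04110737536354, 'cy': 193.35247905192745, 'world_from_camera': array([[-8.26918723e-01, -2.92481874e-01,  4.80270527e-01,
        -1.53483631e+02],
       [-5.62205261e-01,  4.47380943e-01, -6.95539745e-01,
         1.15506535e+03],
       [-1.14311131e-02, -8.45165454e-01, -5.34382527e-01,
         9.26406517e+02],
       [ 0.00000000e+00,  0.00000000e+00,  0.00000000e+00,
         1.00000000e+00]])}
top {'fx': 397.11618592496393, 'fy': 397.11618592496393, 'cx': 249.6031214737908, 'cy': 187.5770223420067, 'world_from_camera': array([[ 2.16715022e-02, -9.83227940e-01,  1.81088831e-01,
         3.44312590e+02],
       [-9.99759345e-01, -2.19298973e-02,  5.75403466e-04,
         5.42717528e+01],
       [ 3.40550669e-03, -1.81057721e-01, -9.83466575e-01,
         1.46781519e+03],
       [ 0.00000000e+00,  0.00000000e+00,  0.00000000e+00,
         1.00000000e+00]])}
```

View pics/top0.png

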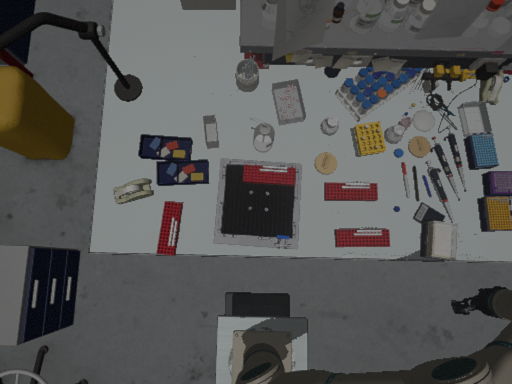

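View pics/scene0.png

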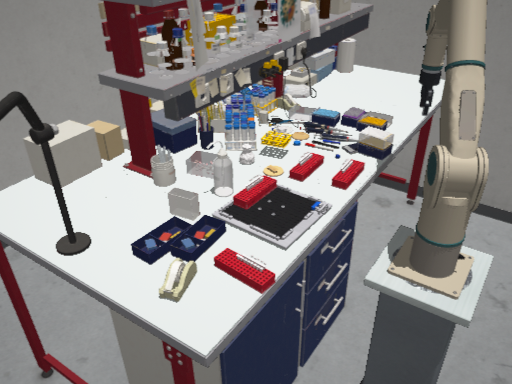

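```bash
cat > h.py <<'E'
import numpy as np, cv2
from cell import *
def ray(n,uv,z):
    c=calibration(n); T=c["world_from_camera"]; uv=np.atleast_2d(uv).astype(float)
    d=np.c_[(uv[:,0]-c["cx"])/c["fx"],(uv[:,1]-c["cy"])/c["fy"],np.ones(len(uv))]@T[:3,:3].T
    return (T[:3,3]+d*((z-T[2,3])/d[:,2])[:,None])
def proj(n,p):
    c=calibration(n); T=c["world_from_camera"]; q=(np.atleast_2d(p)-T[:3,3])@T[:3,:3]
    return np.c_[q[:,0]/q[:,2]*c["fx"]+c["cx"],q[:,1]/q[:,2]*c["fy"]+c["cy"]]
def red(im): # rgb
    i=im.astype(int); return ((i[...,0]>90)&(i[...,0]>2.2*i[...,1])&(i[...,0]>2.2*i[...,2])).astype(np.uint8)
def zoom(n,x0,y0,x1,y1,k,out,im=None):
    im=get_image(n) if im is None else im
    cv2.imwrite(out,cv2.resize(im[y0:y1,x0:x1,::-1],None,fx=k,fy=k,interpolation=cv2.INTER_CUBIC)); return im
E
python3 - <<'E'
from h import *
im=zoom("top",150,145,400,265,3.2,"pics/z1.png"); np.save("top0.npy",im)
sc=get_image("scene"); np.save("sc0.npy",sc)
m=red(im); n,l,st,ce=cv2.connectedComponentsWithStats(m)
for i in range(1,n):
    if st[i,4]>150:
        pts=np.argwhere(l==i)[:,::-1]; r=cv2.minAreaRect(pts.astype(np.float32))
        print(st[i],r)
        b=cv2.boxPoints(r); z=34
        P=ray("top",b,z); print(P[:,:2].round(1).tolist(), P.mean(0).round(1), [np.linalg.norm(P[j]-P[j-1]).round(1) for j in(1,2)])
E
```

```text
[243 165  52  19 541] ((268.8210144042969, 174.3638153076172), (51.33732986450195, 15.594572067260742), 3.5763344764709473)
[[634.1, 81.0], [693.1, 78.9], [685.1, -111.2], [626.3, -107.7]] [659.6 -14.8  34. ] [np.float64(59.0), np.float64(190.3)]
[326 184  51  16 430] ((350.9999694824219, 191.49998474121094), (49.99999237060547, 14.999998092651367), 0.0)
[[572.1, -224.9], [628.0, -225.7], [632.1, -409.8], [576.2, -407.8]] [ 602.1 -317.    34. ] [np.float64(55.9), np.float64(184.2)]
[157 202  24  53 438] ((169.0, 228.0), (16.160404205322266, 52.83554458618164), 9.039482116699219)
[[364.8, 380.1], [553.0, 361.9], [545.0, 303.2], [357.1, 322.8]] [455. 342.  34.] [np.float64(189.1), np.float64(59.2)]
[337 230  52  16 438] ((362.5, 237.5), (15.0, 51.0), 90.0)
[[460.0, -263.1], [464.0, -447.0], [410.4, -444.8], [406.4, -262.1]] [ 435.2 -354.3   34. ] [np.float64(184.0), np.float64(53.7)]
```

View pics/z1.png

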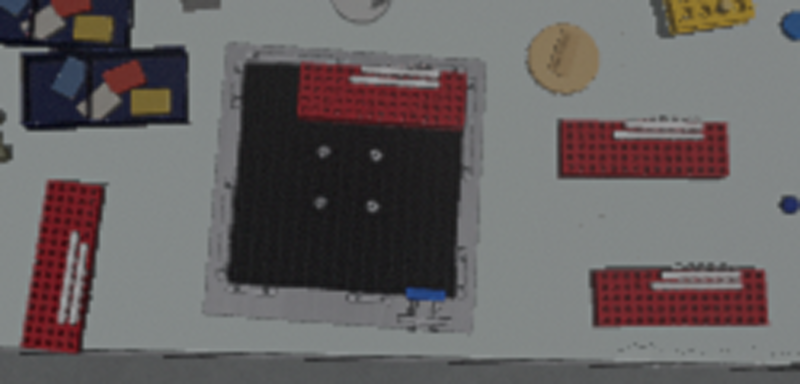

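```bash
cat >> h.py <<'E'
def racks(n,im,z,roi,k=6,minA=200):
    """list of (centre,yaw,len,wid) of red tops at height z inside roi (pixels)"""
    x0,y0,x1,y1=roi; f=im[y0:y1,x0:x1].astype(np.float32)
    s=np.clip(f[...,0]-1.15*np.maximum(f[...,1],f[...,2]),0,None)
    s=cv2.resize(s,None,fx=k,fy=k,interpolation=cv2.INTER_CUBIC)
    m=(s>0.5*np.percentile(s[s>30],60)).astype(np.uint8)
    m=cv2.morphologyEx(m,cv2.MORPH_CLOSE,np.ones((2*k,2*k)))
    m=cv2.morphologyEx(m,cv2.MORPH_OPEN,np.ones((k,k)))
    out=[]
    for c in cv2.findContours(m,cv2.RETR_EXTERNAL,cv2.CHAIN_APPROX_NONE)[0]:
        if cv2.contourArea(c)<minA*k*k: continue
        uv=(c[:,0]+0.5)/k-0.5+[x0,y0]
        P=ray(n,uv,z)[:,:2].astype(np.float32)
        (cx,cy),(w,h),_=r=cv2.minAreaRect(P); b=cv2.boxPoints(r)
        e=max([b[1]-b[0],b[2]-b[1]],key=np.linalg.norm); a=np.degrees(np.arctan2(e[1],e[0]))
        out.append(((round(cx,1),round(cy,1)),round((a+90)%180-90,2),round(max(w,h),1),round(min(w,h),1)))
    return out
E
python3 - <<'E'
from h import *
im=np.load("top0.npy")
print("bench",racks("top",im,34,(150,170,240,262)),racks("top",im,34,(310,170,400,262)))
print("far",racks("top",im,52,(225,155,310,200)))
sc=np.load("sc0.npy")
print("scene bench",racks("scene",sc,34,(200,240,300,295)),racks("scene",sc,34,(280,145,340,185)),racks("scene",sc,34,(325,155,375,192)))
print("scene far",racks("scene",sc,52,(225,170,285,215)))
# mat edges
g=im.astype(np.float32).max(2)
def cross(a,th):  # first subpixel index falling below th
    i=np.argmax(a<th); return i-1+(a[i-1]-th)/(a[i-1]-a[i])
c0=258
L=[(241-15+cross(g[v,226:258],75),v) for v in range(172,230)]
R=[(312-cross(g[v,312:262:-1],75),v) for v in range(186,230)]
B=[(u,248-cross(g[248:215:-1,u],75)) for u in range(226,270)]
T=[(u,155+cross(g[155:185,u],75)) for u in range(229,240)]
for nm,E,z in(("L",L,18),("R",R,27),("B",B,27),("T",T,18)):
    E=np.array(E); P=ray("top",E,z)[:,:2]
    vx,vy,x,y=cv2.fitLine(P.astype(np.float32),cv2.DIST_HUBER,0,.01,.01).ravel()
    res=np.abs((P-[x,y])@[-vy,vx]); print(nm,np.degrees(np.arctan2(vy,vx)).round(2),x,y,np.median(res).round(2))
i=im.astype(int); bm=((i[...,2]>1.5*i[...,0])&(i[...,2]>80))[225:250,260:310]; p=np.argwhere(bm)[:,::-1]+[260,225]
print("stop",cv2.minAreaRect(p.astype(np.float32)),ray("top",p.mean(0),31))
s=proj("top",[[530,20,18]]);print(s)
E
```

```text
bench [((454.3, 340.6), np.float32(-5.44), 190.3, 63.3)] [((434.1, -355.6), np.float32(-88.74), 191.2, 62.4), ((602.1, -318.4), np.float32(-89.61), 190.7, 62.4)]
far [((653.9, -15.3), np.float32(87.56), 191.4, 65.6)]
scene bench [((446.1, 356.3), np.float32(-5.46), 209.3, 84.9)] [((592.8, -295.7), np.float32(-88.51), 234.3, 83.3)] [((425.7, -331.5), np.float32(-88.15), 235.3, 76.0)]
scene far [((642.8, 4.7), np.float32(88.54), 229.1, 91.1)]
L 0.0 0.0 0.0 nan
R -3.24 542.47534 -105.650215 0.54
B 87.3 435.4124 58.98335 0.59
T -88.57 699.2345 113.71352 0.21
stop ((282.5, 236.5), (3.0, 11.0), 90.0) [[432.15112541 -66.45758602  31.        ]]
[[258.67772161 209.52968947]]<stdin>:11: RuntimeWarning: divide by zero encountered in scalar divide
h.py:6: RuntimeWarning: invalid value encountered in multiply
  return (T[:3,3]+d*((z-T[2,3])/d[:,2])[:,None])
```

Run:
```python
from h import *
im=np.load("top0.npy"); g=im.astype(np.float32).max(2)
print(g[200,214:232].astype(int),g[215,290:306].astype(int),g[155:180,235].astype(int),g[230:246,240].astype(int))
def cross(a,th):
    i=np.argmax(a<th); return i-1+(a[i-1]-th)/(a[i-1]-a[i])
def edge(f,rng,vert):
    E=[]
    for r in rng:
        t=f(r); E.append((r,t) if vert else (t,r))
    return np.array(E)
th=70
E={"L":(edge(lambda v:217+cross(g[v,217:258],th),range(172,230),0),18),
"R":(edge(lambda v:305-cross(g[v,305:262:-1],th),range(186,230),0),27),
"B":(edge(lambda u:246-cross(g[246:215:-1,u],th),range(226,270),1),27),
"T":(edge(lambda u:157+cross(g[157:185,u],th),range(229,240),1),18)}
F={}
for n,(e,z) in E.items():
    P=ray("top",e,z)[:,:2]
    P=P[np.isfinite(P).all(1)]
    v=cv2.fitLine(P.astype(np.float32),cv2.DIST_HUBER,0,.01,.01).ravel(); print(n,np.degrees(np.arctan2(v[1],v[0])).round(2),v[2:].round(1)); F[n]=P
for psi in (-2.4,-2.9,-3.2):
    a=np.radians(psi); ex=np.array([np.cos(a),np.sin(a)]); ey=np.array([-ex[1],ex[0]])
    l,r=[np.median(F[k]@ey) for k in "LR"]; t,b=[np.median(F[k]@ex) for k in "TB"]
    c=ex*(t+b)/2+ey*(l+r)/2; print(psi,"size",l-r,t-b,"centre",c)
    far=np.array([653.9,-15.3])-c; print("far in platform",far@ex,far@ey)
    st=ray("top",[282.5,236.5],31)[0,:2]-c; print("stop",st@ex,st@ey)
# four screws
s=g[185:215,240:280]-cv2.GaussianBlur(g[185:215,240:280],(0,0),4)
n,lab,stt,ce=cv2.connectedComponentsWithStats((s>25).astype(np.uint8)); print(stt[1:,4],(ce[1:]+[240,185]).round(2).tolist()); print(ray("top",ce[1:]+[240,185],20).round(1).tolist())
```

```text
[137 137 137 114 116 117 112 121 110  96  47  29  28  26  27  29  30  31] [ 32  29  46 115 119 120 120 120 121 120 134 136 136 135 136 137] [137 137 138 135 107 109 104 115 124  88  44  31  32  32  30  33  29  29
  30  31  30  27  29  30  31] [ 27  29  29  28  48 113 117 116 117 116 118 118 117 117 117 114]
L -3.09 [573.3 150.9]
R -3.23 [ 541.5 -105.2]
B 87.3 [435.7  58.8]
T -88.64 [698.8 113.7]
-2.4 size 257.674550740499 259.9205064339774 centre [564.38874645  22.39760075]
far in platform 91.01134865215813 -33.91619128564271
stop -127.96656749366925 -94.95277555005953
-2.9 size 257.47523314205114 259.37866211436585 centre [563.79656673  22.47439973]
far in platform 91.89916090113813 -33.16742661434015
stop -126.53777931734533 -96.11260535126124
-3.2 size 257.40813524734665 259.03249789386 centre [563.44599337  22.49437631]
far in platform 92.42270646937605 -32.686167177392534
stop -125.68166079034927 -96.77421099580775
[ 9 10  9 10] [[250.67, 191.89], [267.2, 193.0], [249.67, 207.89], [266.2, 209.0]]
[[594.8, 50.8, 20.0], [592.0, -10.4, 20.0], [535.1, 53.2, 20.0], [532.3, -7.5, 20.0]]
```

Add to h.py:
```python
from scipy.spatial.transform import Rotation as Ro
C=np.array([563.6,22.2]); PSI=np.radians(-2.9)
def pw(x,y):  # platform -> world
    c,s=np.cos(PSI),np.sin(PSI); return C+np.array([c*x-s*y,s*x+c*y])
def plan(*tg,N=None):
    """tg: (x,y,z,yawdeg,tiltdeg about tool z); prints turn at once, then shift in the turned tool frame"""
    s=read_state(); p=np.array(s["eef_pos"]); R=Ro.from_euler("xyz",s["tool_rot"])
    print("t",round(s["clock"],2),"at",p.round(1),"rpy",np.degrees(s["tool_rot"]).round(2),"w",round(s["width"],1),"F",s["force"].round(1),"q7",round(s["qpos"][6],2))
    for x,y,z,yaw,tilt in tg:
        T=Ro.from_euler("xyz",[-90,0,yaw],degrees=True)*Ro.from_euler("z",tilt,degrees=True)
        rv=np.degrees((R.inv()*T).as_rotvec())/8; d=T.inv().apply(np.array([x,y,z])-p)/40
        n=N or int(np.ceil(np.abs(d).max())); print("turn",rv.round(2),"shift",d.round(2),"= %d x"%n,(d/n).round(2)); p=np.array([x,y,z]);R=T
```

```text
(no output)
```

Emit:
apply_moves:
  targets:
    - [0,0,0,0,-0.94,0]
    - [0,0,0,0,-0.94,0]
    - [0,0,0,0,-0.94,0]
    - [0,0,0,0,-0.94,0]
    - [0,0,0,0,-0.94,0]
    - [0,0,0,0,-0.94,0]
    - [0,0,0,0,-0.94,0]
    - [0,0,0,0,-0.94,0]
    - [0,0,0,0,-0.94,0]
  jaw: 1

```text
clock: 1.32
eef_pos: [250.4, -599.6, 231.0]
tool_rot: [-1.571, 0.0, -1.56]
force: [-0.4, 0.5, -0.4]
width: 85.6
```

Emit:
apply_moves:
  targets:
    - [-0.63,0.3,0.8,0,0,0]
    - [-0.63,0.3,0.8,0,0,0]
    - [-0.63,0.3,0.8,0,0,0]
    - [-0.63,0.3,0.8,0,0,0]
    - [-0.63,0.3,0.8,0,0,0]
    - [-0.63,0.3,0.8,0,0,0]
    - [-0.63,0.3,0.8,0,0,0]
    - [-0.63,0.3,0.8,0,0,0]
    - [-0.63,0.3,0.8,0,0,0]
    - [-0.63,0.3,0.8,0,0,0]
    - [-0.63,0.3,0.8,0,0,0]
    - [0,0,0,0,0,0]

```text
clock: 2.82
eef_pos: [603.8, -315.0, 98.0]
tool_rot: [-1.57, 0.004, -1.558]
force: [0.1, 0.8, -0.9]
width: 85.2
```

Run:
```python
from h import *
plan((602.1,-318.4,100,-89.6,0),(602.1,-318.4,-1,-89.6,0))
```

```text
t 2.83 at [ 603.8 -315.    98. ] rpy [-89.96   0.22 -89.27] w 85.2 F [ 0.1  0.8 -0.9] q7 0.27
turn [-0.01  0.04 -0.03] shift [ 0.08 -0.05 -0.04] = 1 x [ 0.08 -0.05 -0.04]
turn [0. 0. 0.] shift [ 0.    2.52 -0.  ] = 3 x [ 0.    0.84 -0.  ]
```

Emit:
apply_moves:
  targets:
    - [0.08,0,-0.04,0,0.04,-0.03]
    - [0,0.8,0,0,0,0]
    - [0,0.8,0,0,0,0]
    - [0,0.6,0,0,0,0]
    - [0,0.27,0,0,0,0]
    - [0,0,0,0,0,0]

```text
clock: 3.58
eef_pos: [598.4, -325.1, 0.3]
tool_rot: [-1.572, -0.004, -1.572]
force: [0.1, -0.2, 0.1]
width: 85.4
```

Emit:
apply_moves:
  targets:
    - [0,0,0,0,0,0]
    - [0,0,0,0,0,0]
    - [0,0,0,0,0,0]
    - [0,0,0,0,0,0]
    - [0,0,0,0,0,0]
  jaw: -1

```text
clock: 4.2
eef_pos: [601.2, -324.8, 2.7]
tool_rot: [-1.567, -0.006, -1.57]
force: [0.1, -0.2, 6.3]
width: 63.0
```

Emit:
apply_moves:
  targets:
    - [0,-0.3,0,0,0,0]
    - [0,-0.6,0,0,0,0]
    - [0,-0.8,0,0,0,0]
    - [0,-0.8,0,0,0,0]
    - [0,0,0,0,0,0]
    - [0,0,0,0,0,0]

```text
clock: 4.95
eef_pos: [598.2, -323.2, 99.7]
tool_rot: [-1.573, -0.003, -1.57]
force: [-0.4, 0.2, -2.7]
width: 63.3
```

Run:
```python
from h import *
for i in range(4):
    im=get_image("top"); s=read_state(); print(s["clock"],s["eef_pos"].round(1),s["tool_rot"].round(4),s["width"].round(1),s["force"].round(1))
zoom("top",310,160,400,230,8,"pics/g3.png",im)
z=s["eef_pos"][2]-3+34; print(racks("top",im,z,(310,160,400,225)))
```

```text
Traceback (most recent call last):
AttributeError: 'float' object has no attribute 'round'
```

Run:
```python
from h import *
for i in range(3):
    im=get_image("top"); s=read_state(); print(s["clock"],s["eef_pos"].round(1),s["tool_rot"].round(4),s["width"],s["force"].round(1))
np.save("g3.npy",im)
zoom("top",310,150,400,217,8,"pics/g3.png",im)
z=s["eef_pos"][2]-3+34; print(racks("top",im,z,(310,150,400,220),minA=60))
```

```text
5.05 [ 598.  -323.    98.8] [-1.5738 -0.0028 -1.5701] 63.09256210996796 [ 0.5  0.4 -2. ]
5.1 [ 598.1 -323.1   98.8] [-1.5737 -0.0029 -1.5701] 63.02189803243979 [ 0.   0.  -3.1]
5.15 [ 598.4 -323.2   99. ] [-1.5732 -0.003  -1.5701] 62.83706084469752 [ 0.3 -0.1 -1.4]
[((595.9, -249.4), np.float32(0.56), 64.4, 56.5)]
```

View pics/g3.png

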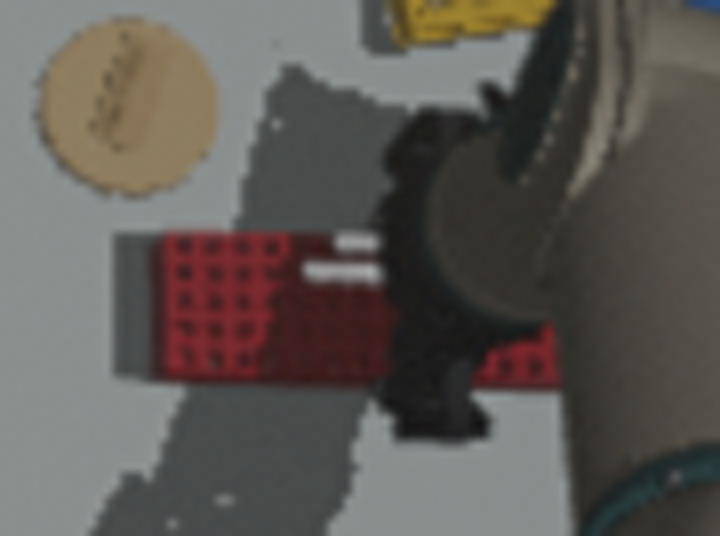

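Run:
```python
from h import *
e=ray("top",[[329.9,183],[329.9,194]],130); print(e, e[:,1]-96)
im=np.load("g3.npy").astype(int)
for v in(182,185,188,191,194): print(v,im[v,324:336,0]-im[v,324:336,1])
```

```text
[[ 612.78267426 -220.36430659  130.        ]
 [ 574.45280151 -219.79140873  130.        ]] [-316.36430659 -315.79140873]
182 [-4 -3 -3 -3  7 21 48 77 74 75 79 79]
185 [-3 -3 -3 -3  3 21 37 77 75 75 79 72]
188 [-3 -2 -2 -4  4 18 38 75 61 57 70 71]
191 [-4 -3 -3 -3  1 19 38 76 74 45 66 75]
194 [-3 -4 -3 -3  2 19 38 79 79 46 66 77]
```

Emit:
apply_moves:
  targets:
    - [0,0,0,0,-0.99,0]
    - [0,0,0,0,-0.99,0]
    - [0,0,0,0,-0.99,0]
    - [0,0,0,0,-0.99,0]
    - [0,0,0,0,-0.99,0]
    - [0,0,0,0,-0.99,0]
    - [0,0,0,0,-0.99,0]
    - [0,0,0,0,-0.99,0]
    - [0,0,0,0,-0.99,0]
    - [0,0,0,0,-0.99,0]
    - [0,0,0,0,-0.99,0]
    - [0,0,0,0,0,0]

```text
clock: 6.65
eef_pos: [598.8, -323.6, 99.5]
tool_rot: [-1.574, 0.001, -0.051]
force: [-0.6, 0.1, -2.5]
width: 63.2
```

```bash
cat >> h.py <<'E'
def tcp(px,py,h,yaw,tilt,cx,cy):
    """TCP so that tool point (cx,cy,0) is at platform px,py, height h above the mat"""
    T=Ro.from_euler("xyz",[-90,0,yaw],degrees=True)*Ro.from_euler("z",tilt,degrees=True)
    p=np.r_[pw(px,py),18+h]-T.apply([cx,cy,0]); return (*p,yaw,tilt)
E
python3 - <<'E'
from h import *
x,y=pw(-27,-96); print(x,y)
a=tcp(-112,-96,5,-2.9,-12,-101,3); b=tcp(-132,-96,3,-2.9,-12,-101,3); c=tcp(-131,-96,1,-2.9,0,-101,3)
print(np.round([a,b,c],1))
plan((a[0],a[1],110,-2.9,0),(a[0],a[1],a[2]+30,-2.9,-12),a,b,c)
E
```

```text
531.7776551086625 -72.31104890761063
[[544.9 -73.   46.9  -2.9 -12. ]
 [525.  -72.   44.9  -2.9 -12. ]
 [528.8 -72.2  22.   -2.9   0. ]]
t 6.65 at [ 598.8 -323.6   99.5] rpy [-9.018e+01  6.000e-02 -2.950e+00] w 63.2 F [-0.6  0.1 -2.5] q7 1.5
turn [ 0.02 -0.01 -0.01] shift [-1.66 -0.26  6.19] = 7 x [-0.24 -0.04  0.88]
turn [-0.  -0.  -1.5] shift [-0.17  0.81 -0.  ] = 1 x [-0.17  0.81 -0.  ]
turn [0. 0. 0.] shift [-0.16  0.73 -0.  ] = 1 x [-0.16  0.73 -0.  ]
turn [0. 0. 0.] shift [-0.5  -0.06 -0.  ] = 1 x [-0.5  -0.06 -0.  ]
turn [0.  0.  1.5] shift [ 0.1   0.57 -0.  ] = 1 x [ 0.1   0.57 -0.  ]
```

Emit:
apply_moves:
  targets:
    - [-0.24,-0.04,0.88,0,0,0]
    - [-0.24,-0.04,0.88,0,0,0]
    - [-0.24,-0.04,0.88,0,0,0]
    - [-0.24,-0.04,0.88,0,0,0]
    - [-0.24,-0.04,0.88,0,0,0]
    - [-0.24,-0.04,0.88,0,0,0]
    - [-0.24,-0.04,0.88,0,0,0]
    - [0,0,0,0,0,-0.75]
    - [0,0,0,0,0,-0.75]
    - [0,0,0,0,0,0]
    - [0,0,0,0,0,0]

```text
clock: 8.02
eef_pos: [545.8, -74.1, 111.0]
tool_rot: [-1.575, -0.21, -0.05]
force: [-0.4, 0.2, -1.6]
width: 62.9
```

Run:
```python
from h import *
a=tcp(-112,-96,5,-2.9,-12,-101,3)
plan((a[0],a[1],a[2]+15,-2.9,-12),a)
zoom("scene",190,140,350,260,5,"pics/r3.png")
```

```text
t 8.03 at [545.8 -74.1 111. ] rpy [-90.24 -12.03  -2.86] w 62.9 F [-0.4  0.2 -1.6] q7 0.83
turn [0.03 0.   0.  ] shift [-0.28  1.2   0.03] = 2 x [-0.14  0.6   0.01]
turn [0. 0. 0.] shift [-0.08  0.37 -0.  ] = 1 x [-0.08  0.37 -0.  ]
```

View pics/r3.png

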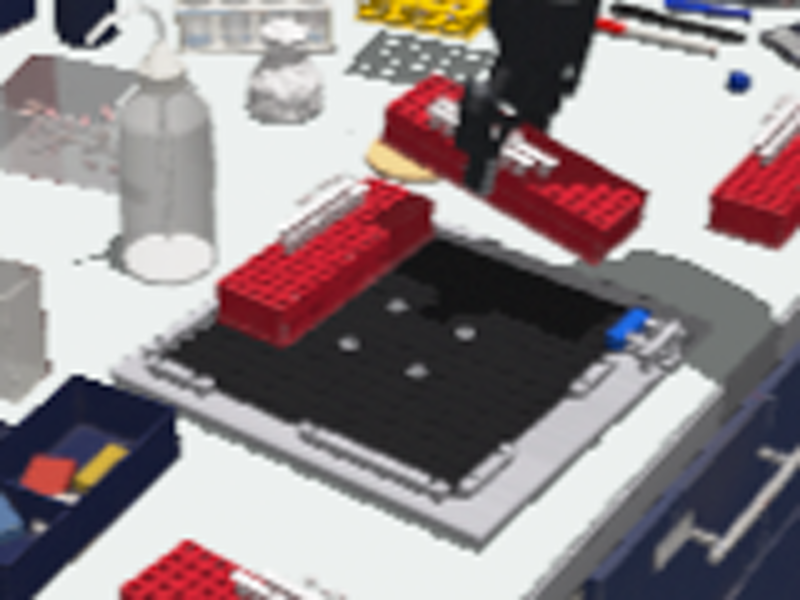

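The scene crop shows the rack in the jaws with its stop end low (zoom 600,250), above the blue stop (630,330); the far rack is undisturbed.

Emit:
apply_moves:
  targets:
    - [-0.14,0.6,0.015,0.03,0,0]
    - [-0.14,0.6,0.015,0,0,0]
    - [-0.08,0.37,0,0,0,0]
    - [0,0,0,0,0,0]
    - [0,0,0,0,0,0]

```text
clock: 8.7
eef_pos: [544.6, -73.1, 46.6]
tool_rot: [-1.57, -0.211, -0.05]
force: [-0.2, 0.7, -1.3]
width: 63.2
```

Run:
```python
from h import *
plan(tcp(-112,-96,3,-2.9,-12,-101,3), tcp(-122,-96,3,-2.9,-12,-101,3),tcp(-132,-96,3,-2.9,-12,-101,3))
```

```text
t 8.7 at [544.6 -73.1  46.6] rpy [-89.98 -12.08  -2.86] w 63.2 F [-0.2  0.7 -1.3] q7 0.42
turn [-0.    0.    0.01] shift [0.   0.04 0.  ] = 1 x [0.   0.04 0.  ]
turn [0. 0. 0.] shift [-0.24 -0.05 -0.  ] = 1 x [-0.24 -0.05 -0.  ]
turn [0. 0. 0.] shift [-0.24 -0.05  0.  ] = 1 x [-0.24 -0.05  0.  ]
```

Emit:
apply_moves:
  targets:
    - [-0.12,0,0,0,0,0]
    - [-0.12,-0.02,0,0,0,0]
    - [0,0,0,0,0,0]
    - [0,0,0,0,0,0]

```text
clock: 9.2
eef_pos: [537.4, -72.6, 46.8]
tool_rot: [-1.571, -0.215, -0.049]
force: [4.7, -1.2, -1.6]
width: 62.9
```

Emit:
apply_moves:
  targets:
    - [-0.12,-0.03,0,0,0,0]
    - [-0.12,-0.02,0,0,0,0]
    - [0,0,0,0,0,0]
    - [0,0,0,0,0,0]

```text
clock: 9.7
eef_pos: [529.6, -72.2, 47.5]
tool_rot: [-1.571, -0.219, -0.049]
force: [8.3, -0.7, -0.1]
width: 63.2
```

Run:
```python
from h import *
plan(tcp(-132,-96,3,-2.9,-12,-101,3),tcp(-131,-96,2,-2.9,-6,-101,3),tcp(-131,-96,1,-2.9,0,-101,3))
```

```text
t 9.7 at [529.6 -72.2  47.5] rpy [-90.   -12.52  -2.79] w 63.2 F [ 8.3 -0.7 -0.1] q7 0.23
turn [-0.    0.01  0.07] shift [-0.13  0.04  0.  ] = 1 x [-0.13  0.04  0.  ]
turn [0.   0.   0.75] shift [0.04 0.29 0.  ] = 1 x [0.04 0.29 0.  ]
turn [0.   0.   0.75] shift [ 0.02  0.29 -0.  ] = 1 x [ 0.02  0.29 -0.  ]
```

Emit:
apply_moves:
  targets:
    - [-0.14,0.02,0,0,0,0]
    - [0,0,0,0,0,0]
    - [0.01,0.14,0,0,0,0.38]
    - [0.02,0.14,0,0,0,0.38]
    - [0,0,0,0,0,0]
    - [0,0,0,0,0,0]

```text
clock: 10.45
eef_pos: [528.9, -72.4, 35.6]
tool_rot: [-1.571, -0.123, -0.049]
force: [9.2, -1.8, 0.7]
width: 62.8
```

Run:
```python
from h import *
plan(tcp(-131.5,-96,1,-2.9,-6,-101,3),tcp(-131.5,-96,1,-2.9,0,-101,3))
zoom("scene",210,150,350,255,5.7,"pics/r4.png")
```

```text
t 10.45 at [528.9 -72.4  35.6] rpy [-89.99  -7.06  -2.83] w 62.8 F [ 9.2 -1.8  0.7] q7 0.58
turn [-0.    0.01  0.13] shift [-0.05  0.07  0.01] = 1 x [-0.05  0.07  0.01]
turn [0.   0.   0.75] shift [ 0.02  0.26 -0.  ] = 1 x [ 0.02  0.26 -0.  ]
```

View pics/r4.png

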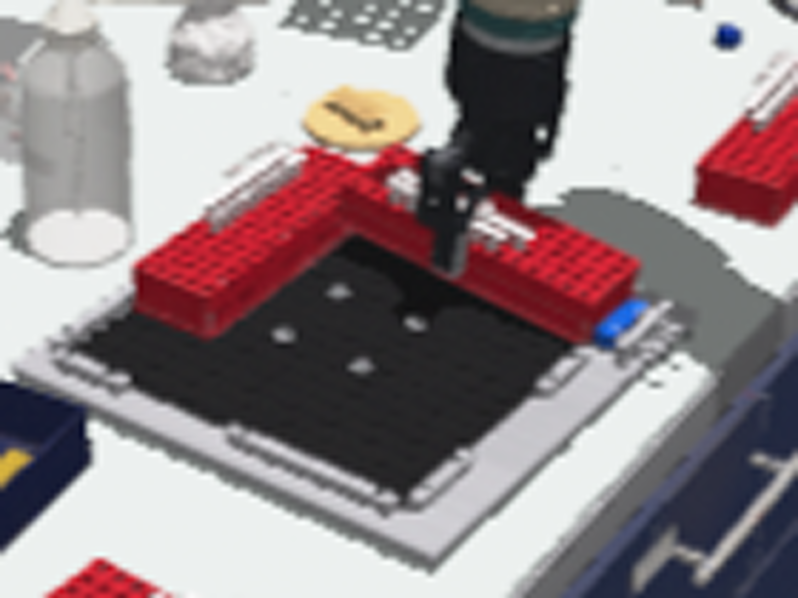

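The rack's front end presses the blue stop (zoom 610,325). Its far end still sits higher, just in front of the far rack's flank (350,190).

Emit:
apply_moves:
  targets:
    - [-0.05,0.07,0,0,0,0.13]
    - [0.01,0.13,0,0,0,0.38]
    - [0.01,0.13,0,0,0,0.38]
    - [0,0,0,0,0,0]
    - [0,0,0,0,0,0]

```text
clock: 11.12
eef_pos: [528.9, -72.4, 21.9]
tool_rot: [-1.57, 0.0, -0.05]
force: [10.0, -1.2, 0.2]
width: 63.0
```

Run:
```python
from h import *
plan(tcp(-131.5,-96,0,-2.9,0,-101,3))
```

```text
t 11.12 at [528.9 -72.4  21.9] rpy [-8.997e+01  1.000e-02 -2.840e+00] w 63.0 F [10.  -1.2  0.2] q7 0.76
turn [-0.    0.01 -0.  ] shift [-0.02  0.02  0.  ] = 1 x [-0.02  0.02  0.  ]
```

Emit:
apply_moves:
  targets:
    - [0,0.04,0,0,0,0]
    - [0,0,0,0,0,0]

```text
clock: 11.38
eef_pos: [528.7, -72.2, 20.8]
tool_rot: [-1.571, 0.0, -0.049]
force: [8.6, -1.2, 3.9]
width: 62.9
```

Emit:
apply_moves:
  targets:
    - [0,0,0,0,0,0]
    - [0,0,0,0,0,0]
    - [0,0,0,0,0,0]
    - [0,0,0,0,0,0]
  jaw: 1

```text
clock: 11.88
eef_pos: [521.5, -72.6, 17.9]
tool_rot: [-1.573, 0.013, -0.049]
force: [0.6, 0.4, -0.4]
width: 85.3
```

Run:
```python
from h import *
plan((526.7,-72.1,110,-2.9,0))
```

```text
t 11.88 at [521.5 -72.6  17.9] rpy [-90.12   0.75  -2.82] w 85.3 F [ 0.6  0.4 -0.4] q7 0.76
turn [ 0.01  0.01 -0.09] shift [ 0.13 -2.3   0.02] = 3 x [ 0.04 -0.77  0.01]
```

Emit:
apply_moves:
  targets:
    - [0,-0.4,0,0,0,0]
    - [0,-0.8,0,0,0,-0.09]
    - [0,-0.8,0,0,0,0]
    - [0,-0.6,0,0,0.32,0]

```text
clock: 12.38
eef_pos: [522.8, -72.2, 124.3]
tool_rot: [-1.573, -0.002, -0.095]
force: [0.3, -0.0, -0.6]
width: 85.3
```

Run:
```python
from h import *
plan((454.3,340.6,115,-5.44,0),(454.3,340.6,2,-5.44,0),N=11)
```

```text
t 12.38 at [522.8 -72.2 124.3] rpy [-90.1   -0.1   -5.43] w 85.3 F [ 0.3 -0.  -0.6] q7 0.87
turn [0.01 0.   0.01] shift [-2.68  0.23 10.11] = 11 x [-0.24  0.02  0.92]
turn [0. 0. 0.] shift [ 0.    2.82 -0.  ] = 11 x [ 0.    0.26 -0.  ]
```

Emit:
apply_moves:
  targets:
    - [-0.24,0.02,0.92,0,0,0]
    - [-0.24,0.02,0.92,0,0,0]
    - [-0.24,0.02,0.92,0,0,0]
    - [-0.24,0.02,0.92,0,0,0]
    - [-0.24,0.02,0.92,0,0,0]
    - [-0.24,0.02,0.92,0,0,0]
    - [-0.24,0.02,0.92,0,0,0]
    - [-0.24,0.02,0.92,0,0,0]
    - [-0.24,0.02,0.92,0,0,0]
    - [-0.24,0.02,0.92,0,0,0]
    - [-0.24,0.02,0.92,0,0,0]
    - [0,0,0,0,0,0]

```text
clock: 13.88
eef_pos: [453.8, 344.9, 113.8]
tool_rot: [-1.569, -0.0, -0.089]
force: [0.2, -0.2, -0.3]
width: 85.5
```

Emit:
apply_moves:
  targets:
    - [0,0,0,0,0,0]
    - [0,0,0,0,0,0]

```text
clock: 14.12
eef_pos: [455.9, 338.8, 112.5]
tool_rot: [-1.574, -0.001, -0.096]
force: [0.5, 0.3, -0.2]
width: 85.6
```

Run:
```python
from h import *
im=get_image("top"); np.save("t2.npy",im)
plan((454.3,340.6,115,-5.44,0),(454.3,340.6,2,-5.44,0))
print("platform",racks("top",im,52,(225,155,310,200)),racks("top",im,52,(225,185,310,245)))
# front bottom-right end of rack_right etc
zoom("top",215,155,305,245,6.5,"pics/p1.png",im)
```

```text
t 14.18 at [455.9 338.9 112.5] rpy [-9.018e+01 -3.000e-02 -5.490e+00] w 85.6 F [ 0.5 -0.2 -0.2] q7 0.16
turn [ 0.02 -0.01  0.  ] shift [-0.04 -0.06  0.04] = 1 x [-0.04 -0.06  0.04]
turn [0. 0. 0.] shift [ 0.    2.82 -0.  ] = 3 x [ 0.    0.94 -0.  ]
platform [((628.3, -13.2), np.float32(87.22), 190.6, 122.5)] [((526.9, -71.6), np.float32(-2.34), 188.0, 63.4)]
```

View pics/p1.png

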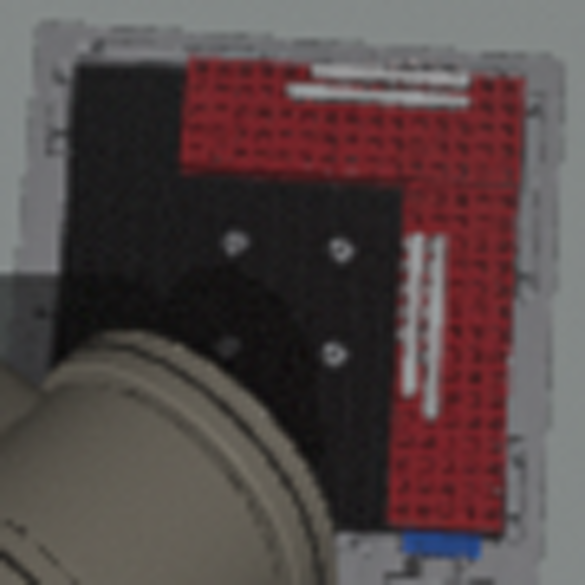

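The top view shows far and right racks forming the L, flush against each other. The right rack's end is at the pressed blue stop (zoom 440,535), and the open square is still clear.

Emit:
apply_moves:
  targets:
    - [-0.04,0,0.04,0,0,0]
    - [0,0.8,0,0,0,0]
    - [0,0.8,0,0,0,0]
    - [0,0.7,0,0,0,0]
    - [0,0.42,0,0,0,0]
    - [0,0,0,0,0,0]

```text
clock: 14.92
eef_pos: [453.5, 341.4, 2.8]
tool_rot: [-1.574, 0.001, -0.094]
force: [-0.2, -0.5, 0.7]
width: 85.3
```

Emit:
apply_moves:
  targets:
    - [0,0,0,0,0,0]
    - [0,0,0,0,0,0]
    - [0,0,0,0,0,0]
    - [0,0,0,0,0,0]
    - [0,0,0,0,0,0]
  jaw: -1

```text
clock: 15.55
eef_pos: [454.6, 342.7, 5.0]
tool_rot: [-1.571, -0.002, -0.094]
force: [-0.2, 0.2, 6.3]
width: 62.9
```

Emit:
apply_moves:
  targets:
    - [0,-0.4,0,0,0,0]
    - [0,-0.8,0,0,0,0]
    - [0,-0.8,0,0,0,0]
    - [0,-0.5,0,0,0,0]
    - [0,0,0,0,0,0]
    - [0,0,0,0,0,0]

```text
clock: 16.3
eef_pos: [453.7, 341.3, 102.7]
tool_rot: [-1.574, 0.0, -0.094]
force: [0.3, 0.7, -2.8]
width: 63.0
```

Run:
```python
from h import *
im=get_image("top"); np.save("g1.npy",im); s=read_state(); z=s["eef_pos"][2]
print(racks("top",im,z+31,(140,190,225,262),minA=60))
zoom("top",140,190,225,262,8,"pics/g1.png",im)
plan((454.3,340.6,115,-5.44,0))
```

```text
[((385.8, 344.8), np.float32(83.42), 63.8, 53.9)]
t 16.35 at [453.5 341.3 102.4] rpy [-9.022e+01  6.000e-02 -5.390e+00] w 63.0 F [-0.3 -0.3 -2.6] q7 0.15
turn [ 0.03  0.01 -0.01] shift [ 0.02 -0.31 -0.01] = 1 x [ 0.02 -0.31 -0.01]
```

View pics/g1.png

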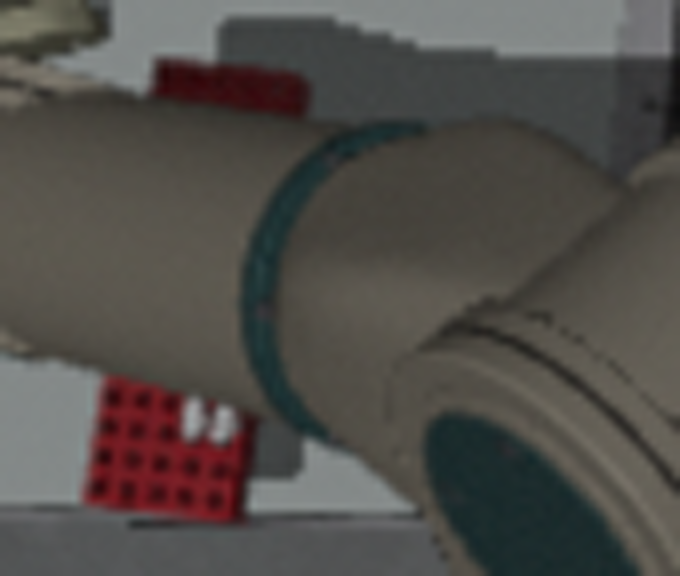

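Run:
```python
from h import *
P=ray("top",[[160.1,253.6],[168.6,197.9]],102.4-5+34); print(P,P.mean(0),np.linalg.norm(P[0]-P[1]))
plan((454,341,125,-2.9,0),(*pw(32,96),125,-2.9,0),(*pw(32,96),26,-2.9,0))
```

```text
[[361.09371143 347.10253687 131.4       ]
 [548.53094796 329.88124955 131.4       ]] [454.81232969 338.49189321 131.4       ] 188.22669942195435
t 16.35 at [453.5 341.3 102.4] rpy [-9.022e+01  6.000e-02 -5.390e+00] w 63.0 F [-0.3 -0.3 -2.6] q7 0.15
turn [ 0.03 -0.31 -0.01] shift [ 0.01 -0.56 -0.01] = 1 x [ 0.01 -0.56 -0.01]
turn [0. 0. 0.] shift [ 3.94 -0.   -5.42] = 6 x [ 0.66 -0.   -0.9 ]
turn [0. 0. 0.] shift [-0.    2.48 -0.  ] = 3 x [-0.    0.82 -0.  ]
```

Emit:
apply_moves:
  targets:
    - [0,-0.5,0,0.03,-0.31,0]
    - [0.66,0,-0.9,0,0,0]
    - [0.66,0,-0.9,0,0,0]
    - [0.66,0,-0.9,0,0,0]
    - [0.66,0,-0.9,0,0,0]
    - [0.66,0,-0.9,0,0,0]
    - [0.66,0,-0.9,0,0,0]
    - [0,0,0,0,0,0]
    - [0,0,0,0,0,0]
    - [0,0,0,0,0,0]

```text
clock: 17.6
eef_pos: [600.2, 120.1, 122.8]
tool_rot: [-1.568, 0.001, -0.048]
force: [0.1, -0.1, -3.4]
width: 62.8
```

Run:
```python
from h import *
plan((*pw(31.5,97),40,-2.9,0),(*pw(31.5,97),24,-2.9,0),(*pw(31.5,97),22,-2.9,0))
```

```text
t 17.6 at [600.2 120.1 122.8] rpy [-8.984e+01  5.000e-02 -2.750e+00] w 62.8 F [ 0.1 -0.1 -3.4] q7 0.68
turn [-0.02  0.02 -0.01] shift [-0.    2.07 -0.07] = 3 x [-0.    0.69 -0.02]
turn [0. 0. 0.] shift [-0.   0.4 -0. ] = 1 x [-0.   0.4 -0. ]
turn [0. 0. 0.] shift [-0.    0.05 -0.  ] = 1 x [-0.    0.05 -0.  ]
```

Emit:
apply_moves:
  targets:
    - [0,0.5,-0.03,-0.02,0.02,0]
    - [0,0.5,-0.03,0,0,0]
    - [0,0.4,0,0,0,0]
    - [0,0,0,0,0,0]
    - [0,0,0,0,0,0]
    - [0,0,0,0,0,0]

```text
clock: 18.35
eef_pos: [601.7, 116.4, 67.9]
tool_rot: [-1.571, -0.002, -0.054]
force: [-0.7, -0.4, -3.6]
width: 62.7
```

Run:
```python
from h import *
plan((*pw(31.5,97),60,-2.9,0),(*pw(31.5,97),26,-2.9,0))
```

```text
t 18.35 at [601.7 116.4  67.9] rpy [-90.01  -0.1   -3.07] w 62.7 F [-0.7 -0.4 -3.6] q7 0.63
turn [ 0.   -0.02  0.01] shift [-0.04  0.2   0.03] = 1 x [-0.04  0.2   0.03]
turn [0. 0. 0.] shift [-0.    0.85 -0.  ] = 1 x [-0.    0.85 -0.  ]
```

Emit:
apply_moves:
  targets:
    - [-0.04,0.2,0.03,0,-0.02,0]
    - [0,0.3,0,0,0,0]
    - [0,0.3,0,0,0,0]
    - [0,0.2,0,0,0,0]
    - [0,0,0,0,0,0]
    - [0,0,0,0,0,0]

```text
clock: 19.1
eef_pos: [599.7, 117.3, 27.3]
tool_rot: [-1.572, -0.0, -0.051]
force: [-0.2, -0.1, -2.7]
width: 62.9
```

Run:
```python
from h import *
plan((*pw(31.5,97),22,-2.9,0))
```

```text
t 19.1 at [599.7 117.3  27.3] rpy [-9.004e+01 -3.000e-02 -2.920e+00] w 62.9 F [-0.2 -0.1 -2.7] q7 0.59
turn [ 0.01 -0.    0.  ] shift [0.01 0.13 0.  ] = 1 x [0.01 0.13 0.  ]
```

Emit:
apply_moves:
  targets:
    - [0,0.07,0,0,0,0]
    - [0,0.06,0,0,0,0]
    - [0,0,0,0,0,0]
    - [0,0,0,0,0,0]

```text
clock: 19.6
eef_pos: [600.0, 117.3, 23.1]
tool_rot: [-1.572, -0.001, -0.051]
force: [-1.8, -0.9, 5.5]
width: 63.2
```

Contact at the expected height (force +8 N relative to hanging, TCP 23 mm). Release, rise, and go to rack 2.

Emit:
apply_moves:
  targets:
    - [0,0,0,0,0,0]
    - [0,0,0,0,0,0]
    - [0,0,0,0,0,0]
    - [0,0,0,0,0,0]
  jaw: 1

```text
clock: 20.1
eef_pos: [599.6, 117.3, 21.9]
tool_rot: [-1.572, -0.0, -0.051]
force: [0.4, 0.5, -1.3]
width: 85.6
```

Emit:
apply_moves:
  targets:
    - [0,-0.4,0,0,0,0]
    - [0,-0.8,0,0,0,0]
    - [0,-0.8,0,0,0,0]
    - [0,-0.7,0,0,0,0]
    - [0,0,0,0,0.98,0]
    - [0,0,0,0,0.98,0]
    - [0,0,0,0,0.98,0]
    - [0,0,0,0,0.98,0]
    - [0,0,0,0,0.98,0]
    - [0,0,0,0,0.98,0]
    - [0,0,0,0,0.98,0]
    - [0,0,0,0,0.98,0]

```text
clock: 21.6
eef_pos: [599.7, 117.9, 131.2]
tool_rot: [-1.57, -0.0, -1.149]
force: [-1.0, 0.2, 0.5]
width: 85.3
```

Emit:
apply_moves:
  targets:
    - [0,0,0,0,0.98,0]
    - [0,0,0,0,0.98,0]
    - [0,0,0,0,0.93,0]
    - [0,0,0,0,0,0]

```text
clock: 22.1
eef_pos: [599.7, 118.0, 131.0]
tool_rot: [-1.569, -0.0, -1.547]
force: [-0.7, 0.6, -0.1]
width: 85.3
```

Run:
```python
from h import *
plan((434.1,-355.6,115,-88.74,0),N=12)
```

```text
t 22.1 at [599.7 118.  131. ] rpy [-8.992e+01 -2.000e-02 -8.863e+01] w 85.3 F [-0.7  0.6 -0.1] q7 -0.51
turn [-0.01  0.01  0.  ] shift [11.74  0.4  -4.4 ] = 12 x [ 0.98  0.03 -0.37]
```

Emit:
apply_moves:
  targets:
    - [0.98,0.03,-0.37,0,0,0]
    - [0.98,0.03,-0.37,0,0,0]
    - [0.98,0.03,-0.37,0,0,0]
    - [0.98,0.03,-0.37,0,0,0]
    - [0.98,0.03,-0.37,0,0,0]
    - [0.98,0.03,-0.37,0,0,0]
    - [0.98,0.03,-0.37,0,0,0]
    - [0.98,0.03,-0.37,0,0,0]
    - [0.98,0.03,-0.37,0,0,0]
    - [0.98,0.03,-0.37,0,0,0]
    - [0.98,0.03,-0.37,0,0,0]
    - [0.98,0.03,-0.37,0,0,0]

```text
clock: 23.6
eef_pos: [432.1, -358.0, 116.5]
tool_rot: [-1.569, -0.001, -1.546]
force: [0.5, -0.0, 0.2]
width: 85.4
```

Emit:
apply_moves:
  targets:
    - [0,0,0,0,0,0]
    - [0,0,0,0,0,0]
    - [0,0,0,0,0,0]

```text
clock: 23.98
eef_pos: [433.2, -355.3, 116.2]
tool_rot: [-1.57, -0.0, -1.546]
force: [-0.6, 0.2, -0.3]
width: 85.6
```

Run:
```python
from h import *
plan((434.1,-355.6,115,-88.74,0),(434.1,-355.6,3,-88.74,0))
im=get_image("top"); np.save("t3.npy",im); zoom("top",215,150,305,245,6,"pics/p2.png",im)
print(racks("top",im,34,(310,205,400,262)))
```

```text
t 23.98 at [ 433.2 -355.3  116.2] rpy [-8.994e+01 -1.000e-02 -8.856e+01] w 85.6 F [-0.6  0.2 -0.3] q7 0.27
turn [-0.01  0.02  0.  ] shift [0.01 0.03 0.02] = 1 x [0.01 0.03 0.02]
turn [0. 0. 0.] shift [ 0.   2.8 -0. ] = 3 x [ 0.    0.93 -0.  ]
[]
```

View pics/p2.png

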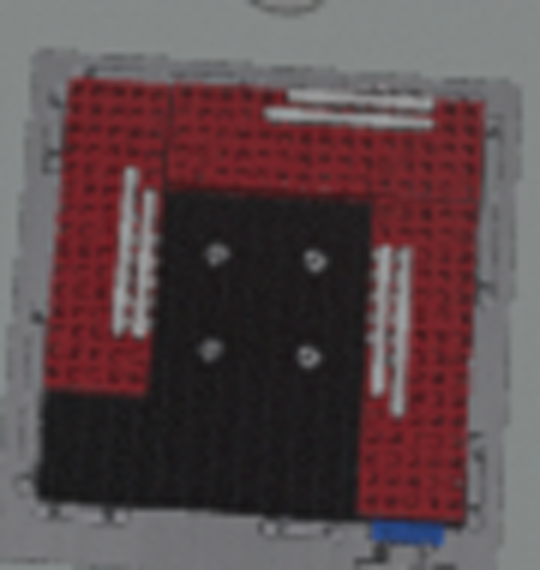

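Left, far and right racks are seated. The front bay is still open: left rack's end at zoom row about 392, rail at about 505, right rack's flank at column about 360. I'll measure that gap before grasping.

Run:
```python
from h import *
im=np.load("t3.npy"); f=im.astype(np.float32); g=f.max(2)
a=PSI; ex=np.array([np.cos(a),np.sin(a)]); ey=np.array([-ex[1],ex[0]])
def show(nm,E,z):
    P=ray("top",np.array(E),z)[:,:2]-C
    for n,e,o in(("x",ex,ey),("y",ey,ex)): 
        print(nm,n,np.round(np.median(P@e),1),"slope",np.round(np.degrees(np.polyfit(P@o,P@e,1)[0]),2),end="; ")
    print()
def fall(s,th): i=np.argmax(s<th); return i-1+(s[i-1]-th)/(s[i-1]-s[i])
r=f[...,0]-f[...,1]
# front rail top edge, left rail, right-rack flank, left-rack end, flanks
show("front rail",[(u,244-fall(g[244:222:-1,u],70)) for u in range(228,270)],27)
show("left rail",[(217+fall(g[v,217:240],70),v) for v in range(219,231)],18)
show("right rack flank",[(282-fall(r[v,282:266:-1],40),v) for v in range(212,234)],52)
show("left rack end",[(u,208+fall(r[208:225,u],40)) for u in range(224,238)],52)
show("left rack outer",[(230-fall(r[v,230:216:-1],40),v) for v in range(172,212)],52)
show("left rack flank",[(236+fall(r[v,236:250],40),v) for v in list(range(185,212))],52)
show("right rack outer",[(288+fall(r[v,288:302],40),v) for v in range(195,232)],52)
```

```text
front rail x -129.5 slope -0.4; front rail y 26.7 slope -503.37; 
left rail x -98.2 slope -231.53; left rail y 129.4 slope -1.65; 
right rack flank x -80.2 slope -99.96; right rack flank y -63.9 slope -22.72; 
left rack end x -64.2 slope 0.92; left rack end y 96.0 slope 1299.29; 
left rack outer x 18.6 slope -281.24; left rack outer y 126.9 slope -0.31; 
 ** On entry to DLASCL parameter number  4 had an illegal value
 ** On entry to DLASCL parameter number  4 had an illegal value
 ** On entry to DLASCL parameter number  4 had an illegal value
 ** On entry to DLASCL parameter number  4 had an illegal value
 ** On entry to DLASCL parameter number  5 had an illegal value
 ** On entry to DLASCL parameter number  4 had an illegal value<stdin>:9: RuntimeWarning: divide by zero encountered in scalar divide
h.py:6: RuntimeWarning: invalid value encountered in multiply
  return (T[:3,3]+d*((z-T[2,3])/d[:,2])[:,None])
Traceback (most recent call last):
numpy.linalg.LinAlgError: SVD did not converge in Linear Least Squares
```

Emit:
apply_moves:
  targets:
    - [0.01,0.03,0.02,0,0.02,0]
    - [0,0.8,0,0,0,0]
    - [0,0.8,0,0,0,0]
    - [0,0.7,0,0,0,0]
    - [0,0.47,0,0,0,0]
    - [0,0,0,0,0,0]
    - [0,0,0,0,0,0]

```text
clock: 24.9
eef_pos: [433.9, -357.5, 4.6]
tool_rot: [-1.569, -0.001, -1.551]
force: [0.6, -0.1, -0.2]
width: 85.6
```

Emit:
apply_moves:
  targets:
    - [0,0,0,0,0,0]
    - [0,0,0,0,0,0]
    - [0,0,0,0,0,0]
    - [0,0,0,0,0,0]
    - [0,0,0,0,0,0]
  jaw: -1

```text
clock: 25.52
eef_pos: [434.1, -357.8, 5.3]
tool_rot: [-1.568, -0.002, -1.552]
force: [-0.1, 0.4, 5.4]
width: 62.8
```

Emit:
apply_moves:
  targets:
    - [0,-0.4,0,0,0,0]
    - [0,-0.8,0,0,0,0]
    - [0,-0.8,0,0,0,0]
    - [0,-0.6,0,0,0,0]
    - [0,0,0,0,0.52,0]
    - [0,0,0,0,0,0]
    - [0,0,0,0,0,0]

```text
clock: 26.4
eef_pos: [432.8, -357.0, 107.9]
tool_rot: [-1.571, -0.0, -1.623]
force: [-0.4, 0.3, -2.9]
width: 62.7
```

Run:
```python
from h import *
im=get_image("top"); np.save("g2.npy",im); s=read_state()
plan((*pw(-97,33),112,-92.9,0),N=11)
r=im[...,0].astype(int)-im[...,1]
for v in range(222,248,5): print(v,r[v,326:350], r[v,380:400])
```

```text
t 26.45 at [ 432.8 -357.   107.8] rpy [-9.001e+01 -2.000e-02 -9.301e+01] w 62.7 F [-0.1 -0.2 -3.6] q7 0.2
turn [ 0.   -0.01  0.  ] shift [-10.46  -0.11   0.36] = 11 x [-0.95 -0.01  0.03]
222 [-4 -4 -4 -5 -4 -5 -5 -5 -5 -3 -5 -3 -3 -3 -3 -3 -4 -4 -4 -4 -3 -5 -5 -5] [-1 -2 -3  0  1 -2 -3 -5 -6 -4 -4 -7 -5 -4 -7 -4 -5 -4 -7  1]
227 [-4 -5 -4 -4 -4 -5 -4 -4 -4 -3 -3 -3 -3 -3 -3 10 22 47 73 44 33 72 68 41] [ 3  2  0  1  0  1  0  1  1 -4 -6 -4 -5 -6 -6 -5 -3 -8  1  3]
232 [-3 -5 -4 -4 -5 -5 -5 -4 -5 -3 -3 -2 -3 -3 -3 12 23 48 75 66 55 74 67 47] [ 0 -1  1  1  0  1  1  2  0 -3 -2 -4 -4 -6 -6 -4  2  3  2  1]
237 [-4 -4 -4 -4 -4 -5 -4 -4 -5 -2 -3 -2 -3 -3 -4 13 28 60 68 60 65 77 78 65] [2 2 1 3 2 1 1 1 1 4 1 1 2 2 2 2 0 2 2 2]
242 [-4 -5 -4 -5 -5 -5 -4 -4 -5 -4 -4 -5 -5 -6 -1 13 27 62 60 40 43 73 53 34] [-4 -5  1  2  3  1  1  3  4  3  1  1  1  2  1  2  2  2  1  1]
247 [-5 -4 -3 -4 -4 -4 -4 -5 -4 -3 -2 -3 -1 -3 -3 -4 -2 -2 -4 -3 -3 -3 -4 -2] [-1 -1  2  3 13 18 26 26 24 27 37 37 12  1  1  2  2  2  1  0]
```

Run:
```python
from h import *
P=ray("top",[[342.9,235]],136.5)[0]; ax=np.array([np.cos(np.radians(-93)),np.sin(np.radians(-93))])
print(P, "offset along tool x", (P[:2]-[432.8,-357.0])@ax+96)
```

```text
[ 435.46924666 -259.80047796  136.5       ] offset along tool x -1.2060110477631554
```

Emit:
apply_moves:
  targets:
    - [-0.95,-0.01,0.03,0,0,0]
    - [-0.95,-0.01,0.03,0,0,0]
    - [-0.95,-0.01,0.03,0,0,0]
    - [-0.95,-0.01,0.03,0,0,0]
    - [-0.95,-0.01,0.03,0,0,0]
    - [-0.95,-0.01,0.03,0,0,0]
    - [-0.95,-0.01,0.03,0,0,0]
    - [-0.95,-0.01,0.03,0,0,0]
    - [-0.95,-0.01,0.03,0,0,0]
    - [-0.95,-0.01,0.03,0,0,0]
    - [-0.95,-0.01,0.03,0,0,0]
    - [0,0,0,0,0,0]

```text
clock: 27.95
eef_pos: [469.1, 63.8, 112.1]
tool_rot: [-1.569, 0.002, -1.617]
force: [-0.5, -0.4, -2.9]
width: 62.9
```

Run:
```python
from h import *
f=lambda x,y,h: tcp(x,y,h,-92.9,0,-1.7,5.3)
plan(f(-98.5,34.5,60),f(-98.5,34.5,45),f(-98.5,34.5,14))
```

```text
t 27.95 at [469.1  63.8 112.1] rpy [-89.92   0.11 -92.66] w 62.9 F [-0.5 -0.4 -2.9] q7 -0.58
turn [-0.01  0.03 -0.01] shift [ 0.1   0.72 -0.05] = 1 x [ 0.1   0.72 -0.05]
turn [0. 0. 0.] shift [-0.    0.38 -0.  ] = 1 x [-0.    0.38 -0.  ]
turn [0. 0. 0.] shift [-0.    0.78 -0.  ] = 1 x [-0.    0.78 -0.  ]
```

Emit:
apply_moves:
  targets:
    - [0.05,0.4,-0.03,0,0.03,0]
    - [0.03,0.32,-0.02,0,0,0]
    - [0,0.38,0,0,0,0]
    - [0,0,0,0,0,0]
    - [0,0,0,0,0,0]
    - [0,0,0,0,0,0]

```text
clock: 28.7
eef_pos: [466.9, 56.3, 68.5]
tool_rot: [-1.57, -0.001, -1.629]
force: [0.3, 0.2, -3.2]
width: 63.0
```

Run:
```python
from h import *
f=lambda x,y,h: tcp(x,y,h,-92.9,0,-1.7,5.3)
plan(f(-98.5,34.5,45),f(-98.5,34.5,14))
```

```text
t 28.7 at [466.9  56.3  68.5] rpy [-8.993e+01 -3.000e-02 -9.332e+01] w 63.0 F [ 0.3  0.2 -3.2] q7 -0.62
turn [-0.01 -0.05  0.  ] shift [-0.09  0.   -0.  ] = 1 x [-0.09  0.   -0.  ]
turn [0. 0. 0.] shift [-0.    0.78 -0.  ] = 1 x [-0.    0.78 -0.  ]
```

Emit:
apply_moves:
  targets:
    - [-0.09,0,0,0,-0.05,0]
    - [0,0,0,0,0,0]
    - [0,0.2,0,0,0,0]
    - [0,0.2,0,0,0,0]
    - [0,0.2,0,0,0,0]
    - [0,0.18,0,0,0,0]
    - [0,0,0,0,0,0]
    - [0,0,0,0,0,0]

```text
clock: 29.7
eef_pos: [466.8, 60.0, 36.8]
tool_rot: [-1.57, -0.001, -1.621]
force: [-0.4, -0.3, -2.8]
width: 62.7
```

Run:
```python
from h import *
f=lambda x,y,h: tcp(x,y,h,-92.9,0,-1.7,5.3)
plan(f(-97.3,33,14),f(-97.3,33,1))
zoom("scene",215,165,345,262,6.1,"pics/f2.png")
```

```text
t 29.7 at [466.8  60.   36.8] rpy [-8.998e+01 -4.000e-02 -9.290e+01] w 62.7 F [-0.4 -0.3 -2.8] q7 -0.65
turn [-0.  0.  0.] shift [ 0.04 -0.01  0.03] = 1 x [ 0.04 -0.01  0.03]
turn [0. 0. 0.] shift [-0.    0.32 -0.  ] = 1 x [-0.    0.32 -0.  ]
```

View pics/f2.png

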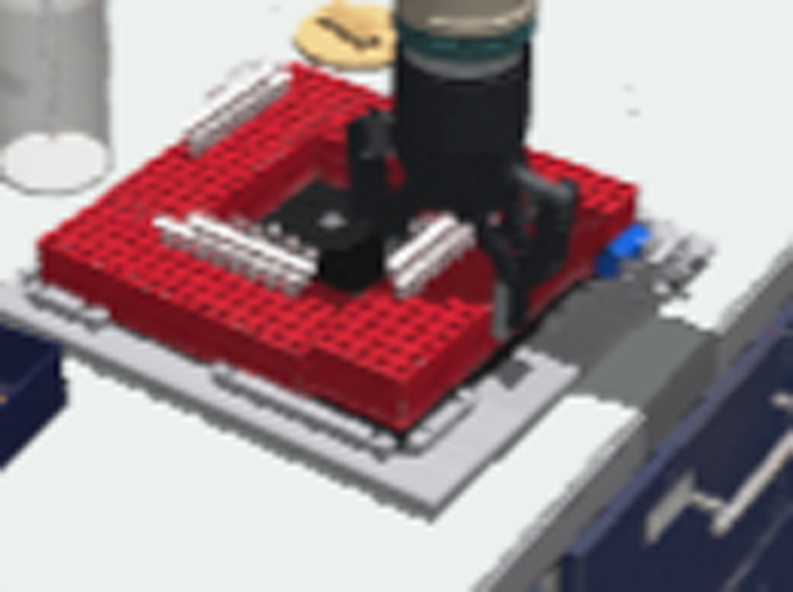

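The front rack hangs level with its underside about 14 mm above the mat. It is already between the left rack's end (zoom 310,350) and the right rack, with no contact force. I'll nudge it to the gap's centre and lower.

Emit:
apply_moves:
  targets:
    - [0.04,0,0.03,0,0,0]
    - [0,0,0,0,0,0]
    - [0,0.12,0,0,0,0]
    - [0,0.1,0,0,0,0]
    - [0,0,0,0,0,0]
    - [0,0,0,0,0,0]

```text
clock: 30.5
eef_pos: [467.8, 58.3, 27.9]
tool_rot: [-1.571, -0.001, -1.621]
force: [0.3, 0.3, -2.7]
width: 62.6
```

Run:
```python
from h import *
f=lambda x,y,h: tcp(x,y,h,-92.9,0,-1.7,5.3)
plan(f(-97.3,33,-1))
```

```text
t 30.5 at [467.8  58.3  27.9] rpy [-8.999e+01 -4.000e-02 -9.290e+01] w 62.6 F [ 0.3  0.3 -2.7] q7 -0.66
turn [-0.    0.    0.01] shift [-0.    0.14  0.  ] = 1 x [-0.    0.14  0.  ]
```

Already below the rail top without contact; lower to the mat.

Emit:
apply_moves:
  targets:
    - [0,0.08,0,0,0,0]
    - [0,0.06,0,0,0,0]
    - [0,0,0,0,0,0]
    - [0,0,0,0,0,0]

```text
clock: 31.0
eef_pos: [467.9, 58.3, 23.3]
tool_rot: [-1.569, -0.001, -1.621]
force: [-2.3, -0.3, 10.9]
width: 62.8
```

Emit:
apply_moves:
  targets:
    - [0,0,0,0,0,0]
    - [0,0,0,0,0,0]
    - [0,0,0,0,0,0]
    - [0,0,0,0,0,0]
  jaw: 1

```text
clock: 31.5
eef_pos: [467.8, 58.3, 22.3]
tool_rot: [-1.571, -0.001, -1.622]
force: [-0.2, -0.9, -0.7]
width: 85.7
```

Emit:
apply_moves:
  targets:
    - [0,-0.3,0,0,0,0]
    - [0,-0.8,0,0,0,0]
    - [0,-0.8,0,0,0,0]
    - [0,-0.8,0,0,0,0]
    - [1,-0.2,0,0,0,0]
    - [1,0,0,0,0,0]
    - [1,0,0,0,0,0]
    - [1,0,0,0,0,0]
    - [1,0,0,0,0,0]
    - [1,0,0,0,0,0]
    - [1,0,0,0,0,0]
    - [1,0,0,0,0,0]

```text
clock: 33.0
eef_pos: [451.3, -262.6, 139.5]
tool_rot: [-1.57, -0.001, -1.622]
force: [0.2, 0.2, 0.5]
width: 85.6
```

Emit:
apply_moves:
  targets:
    - [1,0,0,0,0,0]
    - [1,0,0,0,0,0]
    - [0,0,0,0,0,0]
    - [0,0,0,0,0,0]

```text
clock: 33.5
eef_pos: [447.4, -340.3, 139.1]
tool_rot: [-1.57, 0.0, -1.621]
force: [-0.3, 0.8, 0.5]
width: 85.5
```

Run:
```python
from h import *
im=get_image("top"); sc=get_image("scene")
a=cv2.resize(im[150:245,215:305,::-1],(400,422),interpolation=cv2.INTER_CUBIC); b=cv2.resize(sc[165:270,210:340,::-1],(400,323),interpolation=cv2.INTER_CUBIC)
o=np.zeros((422,800,3),np.uint8); o[:,:400]=a; o[:323,400:]=b; cv2.imwrite("pics/end.png",o); np.save("end.npy",im)
s=read_state(); print(s["clock"],s["eef_pos"],s["force"])
# expected outline corners and rack seams in the platform frame
r=(im[...,0].astype(float)-im[...,1])
m=racks("top",im,52,(215,150,305,245)); print(m)
```

```text
33.6 [ 447.84913544 -339.52647505  139.05132457] [0.01856411 0.32699268 0.43284517]
[((562.1, 22.2), np.float32(-2.73), 258.1, 255.0)]
```

View pics/end.png

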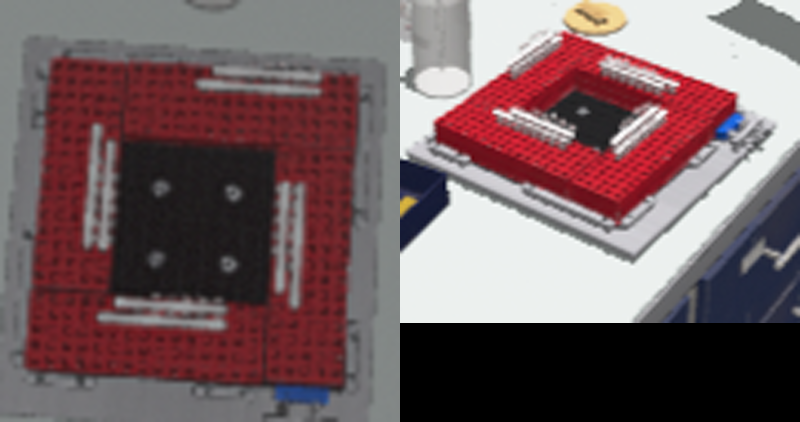

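```bash
python3 -c "
from cell import *
print(finish_job())"
```

```text
the job is handed in; nothing more can be done
None
```

All three loose racks are laid flat on the mat and, with the far rack, form the pinwheel round the open square. I handed the job in at about 34 s on the robot's clock. No verdict was reported.

- **Right bay (rack 3):** I went in tilted about 12 degrees with the low end against the blue stop and pressed it back. The reaction rose to about 10 N. I then levelled the rack down in front of the far rack and released it, leaving the stop to clamp it.
- **Left bay (rack 1) and front bay (rack 2):** I lowered both level. The force rose at the expected mat height for each, 5.5 N for the left rack and 10.9 N for the front. Nothing was touched on the way down in the readings between moves.
- **Last checks:** In the final top and scene pictures, the four racks form one closed square ring. The red outline measures 258 x 255 mm, against 256 mm nominal. It is centred within 2 mm of the platform centre I had measured, and its yaw of -2.7 degrees fits the platform's -2.9. The blue stop is still held back by the right rack's end. The gripper is clear of the racks, open, with about zero force.
- **Left unmeasured:** I never measured the stop's travel directly. I inferred it from the force and the pictures. I also did not measure each rack's centre again after the last placing; only the outline was checked. An edge check of the left rack's flank failed to compute. That rack's end edge showed a slope of about 0.9 degrees (0.016 rad), and its outer edge about 0.3.
- **Bystanders:** The dish and wash bottle look unmoved in the pictures. The tape dispenser is outside the last picture and was not checked at the end.

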